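# Complete a parts kit in reverse order

## Robot

A 6-joint arm with a two-finger parallel gripper is mounted at the origin on the work surface. World frame = base frame: x ahead of the robot, y to its left, z up, the work surface at z = 0. Lengths are in mm, angles in rad, forces in N, time in s.
With the tool pointing down it reaches from about 400 to 925 mm from the base axis. Payload 12.5 kg.
Tool frame: the origin (TCP) lies at the very end of the fingers, on their centre line; the grasp point (between the pads) lies grip_depth behind it (grip_depth is the distance from the TCP to the grasp point, in mm); z points along the fingers, y is the line along which they close (so a half turn about z gives the same grasp; the last joint's range is limited). The gripper opens to 95 mm and grips with 3 to 60 N. Pads are 20 mm wide; open, the fingers measure 119 mm over their backs; the gripper's body (75 mm by 180 mm) begins 59 mm behind the grasp point.
Start: joints at [-1.383, 0.491, 1.559, -0, 1.092, -0.106], TCP at [181.018, -598.234, 175.561] pointing down, gripper open.
Joint ranges: [-3.1, 3.1], [-0.84, 2.19], [0.05, 2.79], [-1.13, 4.28], [0.06, 2.93], [-2.69, 2.69]. Speed limits (rad/s): [2.22, 2.22, 2.79, 3.14, 3.14, 3.14].

## Interface

Orientations are given as [roll, pitch, yaw] about the fixed x, y, z axes, in that order (R = Rz(yaw) Ry(pitch) Rx(roll)).
In Python, from cell import state, read_camera, job_done, grip_depth gives the robot as it stands.
- The arm moves only by the tool drive_tool, never from a script. Its argument "targets" is a list of rows, each an object with "jaw": the opening, from 0 (shut) to 1 (fully open); "travel": the shift along the tool's x, y, z in m, a list of three; "twist": the turn about the tool's z in rad. In form: [{"jaw": jaw, "travel": [tx, ty, tz], "twist": twist}, ...]. A call has 1 to 8 rows; each row is the pose to reach, as a shift and turn from the pose commanded when the call began, along the tool's axes at that moment; what a row does not reach only later rows make up. A row lasts 1/12 s, in which the tool goes at most 41.7 mm and 7.16 degrees, less where a joint would pass 70% of its speed; a pose out of reach is approached as far as the arm can. A call with a gripper value outside its range is refused whole. The fingers move at their own pace and stop on an object; the grip force is fixed at half the most. Time passes only in rows, so rows that repeat a pose let the fingers close. It gives the time, the measured TCP pose, the force, the opening and the grip force at its end, in the units of the state.
- state(): the state, without advancing time (a new reading comes with each control period).
- read_camera(name): name is "scene" or "side" or "wrist"; returns a dict with "frame" (400x640x3 uint8, red, green, blue), "fx", "fy", "cx", "cy" (pixels), "R" (3x3) and "t" (3): a world point X has camera coordinates R X + t. Camera axes: x right, y down, z forward; pixel columns grow to the right and rows downward; lengths in mm; the calibration is good to about 2 mm. A picture is of the moment at which its call begins. There is no depth.
- job_done(): hands the job in; it is judged then, once.
The state is a dict: "t": time; "joints": joint angles; "qvel": joint speeds; "tau": joint torques, N m; "eef_pos": TCP position; "tcp_rot": TCP orientation; "ft_force": force on the tool from outside, world axes, zero at the start; "moment": the same for the moment, N m; "opening": opening from 0.0 (shut) to 1.0 (fully open); "grip_force": force on a finger pad.
Only numpy, scipy, OpenCV 4.12 (cv2) and the standard library are available. Lean on these libraries where they do the work, as an engineer would, in place of code of your own. Each camera call takes 0.05 s, during which the arm holds its last target. There are 200 camera calls.

## Task

Complete the kit in the blue kit rack: move the parts it still lacks, the bracket, the cover and the shaft, from the grey steel supply rack into its three empty bays, one standing upright in the middle of each, in the reverse of their order in the supply rack: of these three, the one that stood farthest left (seen from the robot) goes into the rightmost empty bay, and the one farthest right into the leftmost empty bay. The kit already has its roller, so leave that one in its bay and leave the duplicate roller in the supply rack where it stands.

Things in the scene. Friction and masses are not known exactly. Their poses are not given: they have to be found in the camera images.
- bracket_mid (a point): bare steel pedestal bracket, 60 tall (sizes in mm): flat foot 44 (x) x 46 (y) x 6, and rising from its middle one upright plate 10 thick (x) x 46 wide (y) with a dark bore through it; like an upside-down T from the side. Loose, 0.25 kg. This point is its centre, half-way up (30 above its underside, inside the plate); z up, x across the plate's thickness (grip it along x).
- cover_mid (a point): aluminium housing cover, 58 tall (sizes in mm): flange 50 (x) x 46 (y) x 6 at the foot, and on it a square hood 38 x 38 with four dark grooves along x in its top. Loose, about 0.16 kg. This point is its centre, half-way up (29 above its underside); z up.
- shaft_mid (a point): (sizes in mm) steel stepped shaft standing upright, 70 tall: round foot flange 44 diameter x 10 thick, then 24 diameter up to 55, then 16 diameter to the top. Loose, about 0.3 kg. This point is on its axis, half-way up (35 above its underside); z up.
- spare_mid (a point): the roller in the supply rack (sizes in mm): steel tube standing upright, 42 outside diameter, 18 bore, 56 tall. A duplicate of the one in the kit. Loose. This point is its centre, 28 above its underside; z up.
- placed_mid (a point): (sizes in mm) the roller that already stands in one bay of the kit rack: identical to the other roller, 42 diameter, 56 tall, loose. This point is its centre, 28 above its underside; z up.
- pad_bracket: (sizes in mm) fixed black rubber pad, 80 x 66 x 3, in the supply rack bay where the bracket stands at the start; it never moves, so it keeps showing that part's original place. Origin at the centre of its underside (8 above the bench); axes as the supply rack's.
- pad_cover: (sizes in mm) fixed black rubber pad, 80 x 66 x 3, in the supply rack bay where the cover stands at the start; it never moves, so it keeps showing that part's original place. Origin at the centre of its underside (8 above the bench); axes as the supply rack's.
- pad_shaft: (sizes in mm) fixed black rubber pad, 80 x 66 x 3, in the supply rack bay where the shaft stands at the start; it never moves, so it keeps showing that part's original place. Origin at the centre of its underside (8 above the bench); axes as the supply rack's.
- supply: supply rack (sizes in mm): fixed grey steel tray, 110 (x) x 310 (y), four bays in a row along y (centres y = +112.5, +37.5, -37.5, -112.5; x = 0) parted by fences 4 thick reaching 16 above the bench; lips reach 14. Parts stand on rubber pads whose tops are 11 above the bench. Origin: centre of its underside, on the bench; y to the robot's left (within 12 degrees), x away from the robot.
- kit: kit rack (sizes in mm): fixed blue plastic tray of the same form and size as the supply rack (bay centres y = +112.5, +37.5, -37.5, -112.5; x = 0; pad tops 11 and fences 16 above the bench). A roller stands in one bay at the start, three are empty. Origin: centre of its underside, on the bench; y to the robot's left (within 12 degrees), x away from the robot.
Things that resemble listed ones, but are neither listed nor needed, are in the scene too. What is shaped like the part that bears placed_mid but orange is not meant.

How it is judged (in metres and radians):
At the end, for the whole second after the job is handed in: Bracket, cover, shaft upright (0.1 rad) on the pads of the kit bays not taken by its roller, in reverse of their supply order, within 12 mm of the bay centre along the rack, 15 mm across, 4 mm in height; both rollers upright, within 20 mm of their start; all at rest (((y of placed_mid in the frame of kit between 0.0825 and 0.1425 m and y of pad_bracket in the frame of pad_cover above 0.02 m and y of pad_cover in the frame of pad_shaft above 0.02 m and y of shaft_mid in the frame of kit between 0.0255 and 0.0495 m and y of cover_mid in the frame of kit between -0.0495 and -0.0255 m and y of bracket_mid in the frame of kit between -0.1245 and -0.1005 m) or (y of placed_mid in the frame of kit between 0.0825 and 0.1425 m and y of pad_bracket in the frame of pad_shaft above 0.02 m and y of pad_shaft in the frame of pad_cover above 0.02 m and y of cover_mid in the frame of kit between 0.0255 and 0.0495 m and y of shaft_mid in the frame of kit between -0.0495 and -0.0255 m and y of bracket_mid in the frame of kit between -0.1245 and -0.1005 m) or (y of placed_mid in the frame of kit between 0.0825 and 0.1425 m and y of pad_cover in the frame of pad_bracket above 0.02 m and y of pad_bracket in the frame of pad_shaft above 0.02 m and y of shaft_mid in the frame of kit between 0.0255 and 0.0495 m and y of bracket_mid in the frame of kit between -0.0495 and -0.0255 m and y of cover_mid in the frame of kit between -0.1245 and -0.1005 m) or (y of placed_mid in the frame of kit between 0.0825 and 0.1425 m and y of pad_cover in the frame of pad_shaft above 0.02 m and y of pad_shaft in the frame of pad_bracket above 0.02 m and y of bracket_mid in the frame of kit between 0.0255 and 0.0495 m and y of shaft_mid in the frame of kit between -0.0495 and -0.0255 m and y of cover_mid in the frame of kit between -0.1245 and -0.1005 m) or (y of placed_mid in the frame of kit between 0.0825 and 0.1425 m and y of pad_shaft in the frame of pad_bracket above 0.02 m and y of pad_bracket in the frame of pad_cover above 0.02 m and y of cover_mid in the frame of kit between 0.0255 and 0.0495 m and y of bracket_mid in the frame of kit between -0.0495 and -0.0255 m and y of shaft_mid in the frame of kit between -0.1245 and -0.1005 m) or (y of placed_mid in the frame of kit between 0.0825 and 0.1425 m and y of pad_shaft in the frame of pad_cover above 0.02 m and y of pad_cover in the frame of pad_bracket above 0.02 m and y of bracket_mid in the frame of kit between 0.0255 and 0.0495 m and y of cover_mid in the frame of kit between -0.0495 and -0.0255 m and y of shaft_mid in the frame of kit between -0.1245 and -0.1005 m) or (y of placed_mid in the frame of kit between 0.0075 and 0.0675 m and y of pad_bracket in the frame of pad_cover above 0.02 m and y of pad_cover in the frame of pad_shaft above 0.02 m and y of shaft_mid in the frame of kit between 0.1005 and 0.1245 m and y of cover_mid in the frame of kit between -0.0495 and -0.0255 m and y of bracket_mid in the frame of kit between -0.1245 and -0.1005 m) or (y of placed_mid in the frame of kit between 0.0075 and 0.0675 m and y of pad_bracket in the frame of pad_shaft above 0.02 m and y of pad_shaft in the frame of pad_cover above 0.02 m and y of cover_mid in the frame of kit between 0.1005 and 0.1245 m and y of shaft_mid in the frame of kit between -0.0495 and -0.0255 m and y of bracket_mid in the frame of kit between -0.1245 and -0.1005 m) or (y of placed_mid in the frame of kit between 0.0075 and 0.0675 m and y of pad_cover in the frame of pad_bracket above 0.02 m and y of pad_bracket in the frame of pad_shaft above 0.02 m and y of shaft_mid in the frame of kit between 0.1005 and 0.1245 m and y of bracket_mid in the frame of kit between -0.0495 and -0.0255 m and y of cover_mid in the frame of kit between -0.1245 and -0.1005 m) or (y of placed_mid in the frame of kit between 0.0075 and 0.0675 m and y of pad_cover in the frame of pad_shaft above 0.02 m and y of pad_shaft in the frame of pad_bracket above 0.02 m and y of bracket_mid in the frame of kit between 0.1005 and 0.1245 m and y of shaft_mid in the frame of kit between -0.0495 and -0.0255 m and y of cover_mid in the frame of kit between -0.1245 and -0.1005 m) or (y of placed_mid in the frame of kit between 0.0075 and 0.0675 m and y of pad_shaft in the frame of pad_bracket above 0.02 m and y of pad_bracket in the frame of pad_cover above 0.02 m and y of cover_mid in the frame of kit between 0.1005 and 0.1245 m and y of bracket_mid in the frame of kit between -0.0495 and -0.0255 m and y of shaft_mid in the frame of kit between -0.1245 and -0.1005 m) or (y of placed_mid in the frame of kit between 0.0075 and 0.0675 m and y of pad_shaft in the frame of pad_cover above 0.02 m and y of pad_cover in the frame of pad_bracket above 0.02 m and y of bracket_mid in the frame of kit between 0.1005 and 0.1245 m and y of cover_mid in the frame of kit between -0.0495 and -0.0255 m and y of shaft_mid in the frame of kit between -0.1245 and -0.1005 m) or (y of placed_mid in the frame of kit between -0.0675 and -0.0075 m and y of pad_bracket in the frame of pad_cover above 0.02 m and y of pad_cover in the frame of pad_shaft above 0.02 m and y of shaft_mid in the frame of kit between 0.1005 and 0.1245 m and y of cover_mid in the frame of kit between 0.0255 and 0.0495 m and y of bracket_mid in the frame of kit between -0.1245 and -0.1005 m) or (y of placed_mid in the frame of kit between -0.0675 and -0.0075 m and y of pad_bracket in the frame of pad_shaft above 0.02 m and y of pad_shaft in the frame of pad_cover above 0.02 m and y of cover_mid in the frame of kit between 0.1005 and 0.1245 m and y of shaft_mid in the frame of kit between 0.0255 and 0.0495 m and y of bracket_mid in the frame of kit between -0.1245 and -0.1005 m) or (y of placed_mid in the frame of kit between -0.0675 and -0.0075 m and y of pad_cover in the frame of pad_bracket above 0.02 m and y of pad_bracket in the frame of pad_shaft above 0.02 m and y of shaft_mid in the frame of kit between 0.1005 and 0.1245 m and y of bracket_mid in the frame of kit between 0.0255 and 0.0495 m and y of cover_mid in the frame of kit between -0.1245 and -0.1005 m) or (y of placed_mid in the frame of kit between -0.0675 and -0.0075 m and y of pad_cover in the frame of pad_shaft above 0.02 m and y of pad_shaft in the frame of pad_bracket above 0.02 m and y of bracket_mid in the frame of kit between 0.1005 and 0.1245 m and y of shaft_mid in the frame of kit between 0.0255 and 0.0495 m and y of cover_mid in the frame of kit between -0.1245 and -0.1005 m) or (y of placed_mid in the frame of kit between -0.0675 and -0.0075 m and y of pad_shaft in the frame of pad_bracket above 0.02 m and y of pad_bracket in the frame of pad_cover above 0.02 m and y of cover_mid in the frame of kit between 0.1005 and 0.1245 m and y of bracket_mid in the frame of kit between 0.0255 and 0.0495 m and y of shaft_mid in the frame of kit between -0.1245 and -0.1005 m) or (y of placed_mid in the frame of kit between -0.0675 and -0.0075 m and y of pad_shaft in the frame of pad_cover above 0.02 m and y of pad_cover in the frame of pad_bracket above 0.02 m and y of bracket_mid in the frame of kit between 0.1005 and 0.1245 m and y of cover_mid in the frame of kit between 0.0255 and 0.0495 m and y of shaft_mid in the frame of kit between -0.1245 and -0.1005 m) or (y of placed_mid in the frame of kit between -0.1425 and -0.0825 m and y of pad_bracket in the frame of pad_cover above 0.02 m and y of pad_cover in the frame of pad_shaft above 0.02 m and y of shaft_mid in the frame of kit between 0.1005 and 0.1245 m and y of cover_mid in the frame of kit between 0.0255 and 0.0495 m and y of bracket_mid in the frame of kit between -0.0495 and -0.0255 m) or (y of placed_mid in the frame of kit between -0.1425 and -0.0825 m and y of pad_bracket in the frame of pad_shaft above 0.02 m and y of pad_shaft in the frame of pad_cover above 0.02 m and y of cover_mid in the frame of kit between 0.1005 and 0.1245 m and y of shaft_mid in the frame of kit between 0.0255 and 0.0495 m and y of bracket_mid in the frame of kit between -0.0495 and -0.0255 m) or (y of placed_mid in the frame of kit between -0.1425 and -0.0825 m and y of pad_cover in the frame of pad_bracket above 0.02 m and y of pad_bracket in the frame of pad_shaft above 0.02 m and y of shaft_mid in the frame of kit between 0.1005 and 0.1245 m and y of bracket_mid in the frame of kit between 0.0255 and 0.0495 m and y of cover_mid in the frame of kit between -0.0495 and -0.0255 m) or (y of placed_mid in the frame of kit between -0.1425 and -0.0825 m and y of pad_cover in the frame of pad_shaft above 0.02 m and y of pad_shaft in the frame of pad_bracket above 0.02 m and y of bracket_mid in the frame of kit between 0.1005 and 0.1245 m and y of shaft_mid in the frame of kit between 0.0255 and 0.0495 m and y of cover_mid in the frame of kit between -0.0495 and -0.0255 m) or (y of placed_mid in the frame of kit between -0.1425 and -0.0825 m and y of pad_shaft in the frame of pad_bracket above 0.02 m and y of pad_bracket in the frame of pad_cover above 0.02 m and y of cover_mid in the frame of kit between 0.1005 and 0.1245 m and y of bracket_mid in the frame of kit between 0.0255 and 0.0495 m and y of shaft_mid in the frame of kit between -0.0495 and -0.0255 m) or (y of placed_mid in the frame of kit between -0.1425 and -0.0825 m and y of pad_shaft in the frame of pad_cover above 0.02 m and y of pad_cover in the frame of pad_bracket above 0.02 m and y of bracket_mid in the frame of kit between 0.1005 and 0.1245 m and y of cover_mid in the frame of kit between 0.0255 and 0.0495 m and y of shaft_mid in the frame of kit between -0.0495 and -0.0255 m)) and x of bracket_mid in the frame of kit between -0.015 and 0.015 m and z of bracket_mid in the frame of kit between 0.037 and 0.045 m and x of cover_mid in the frame of kit between -0.015 and 0.015 m and z of cover_mid in the frame of kit between 0.036 and 0.044 m and x of shaft_mid in the frame of kit between -0.015 and 0.015 m and z of shaft_mid in the frame of kit between 0.042 and 0.05 m and angle between each of bracket_mid, cover_mid, shaft_mid, spare_mid, placed_mid's own z axis and vertical below 0.1 rad and linear speed of each of bracket, cover, shaft, spare, placed below 0.02 m/s and distance of each of spare_mid, placed_mid from where it was at the start of the episode below 0.02 m); the robot touches nothing.
It fails at once if a roller (the one in the kit or the duplicate in the supply rack) is shifted by more than 20 mm (distance of any of spare_mid, placed_mid from where it was at the start of the episode above 0.02 m).
It also fails if it takes over 90 s, if anything falls off the work surface, if the arm or the gripper's body presses on something with over 40 N, if the wrist force passes 120 N, or if a joint passes its speed limit or range.

## Working session

There is one attempt and no reset: what is moved stays moved. The work goes in short steps, Python scripts to look and compute and a tool call to move; the robot and the scene stay as the last step left them, time stands still between calls to the robot, and variables do not carry over. Pictures are saved under pics/ and viewed, at most 17 in all, crops included, and the job is handed in when it is done.

Besides the shell and the picture viewer there is one more tool, called after "Request:" by a JSON object that holds its "method" and its "body". drive_tool: Moves the arm, as the interface text tells. Its arguments: {"type":"object","properties":{"targets":{"type":"array"}},"required":["targets"]}

```bash
ls; mkdir -p pics; python3 - <<'E'
from cell import *
import cv2,numpy as np
print(state(),grip_depth)
for n in("scene","side"):
    c=read_camera(n); cv2.imwrite(f"pics/{n}0.png",c["frame"][:,:,::-1])
    print(n,c["fx"],c["fy"],c["cx"],c["cy"],c["R"],c["t"])
E
```

```text
pics
{'t': 0.0, 'joints': array([-1.38259251e+00,  4.91515011e-01,  1.55945622e+00,  2.30844846e-06,
        1.09169197e+00, -1.05594676e-01]), 'qvel': array([-0.00062678,  0.00017159,  0.00053639,  0.00078454,  0.00047541,
        0.00051337]), 'tau': array([ 3.31413859e-03, -6.12633419e+01, -2.58174831e+01,  6.93376316e-02,
        4.83759586e-02, -1.19252545e-04]), 'eef_pos': array([ 180.9652168 , -597.92743418,  174.98711667]), 'tcp_rot': array([-3.14052829e+00, -1.14870026e-04,  2.93797367e-01]), 'ft_force': array([-0.16819004, -1.26526905,  0.79856821]), 'moment': array([ 0.00095389,  0.00123145, -0.01081065]), 'grip_force': 0.0, 'opening': 1.0013810850705576} 18.8
scene 388.4878210859284 388.4878210859284 321.9251210223411 199.88893886550244 [[ 0.41782971  0.90848764  0.00827934]
 [ 0.54371037 -0.24274045 -0.80340283]
 [-0.72787181  0.34018714 -0.59537832]] [-215.53842069 -229.98347295 1155.21051767]
side 441.96775062792136 441.96775062792136 314.22556096231324 200.96724565764848 [[-0.71762832 -0.69635201 -0.01017231]
 [-0.49893585  0.52426103 -0.69008217]
 [ 0.48587305 -0.49014718 -0.72365954]] [345.56799143 270.8324009  831.78184554]
```

View pics/scene0.png

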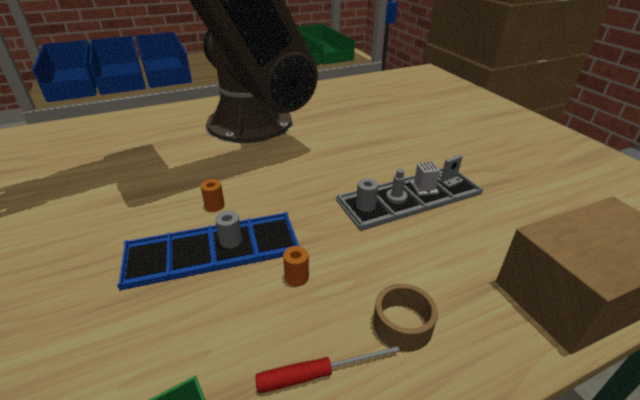

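View pics/side0.png

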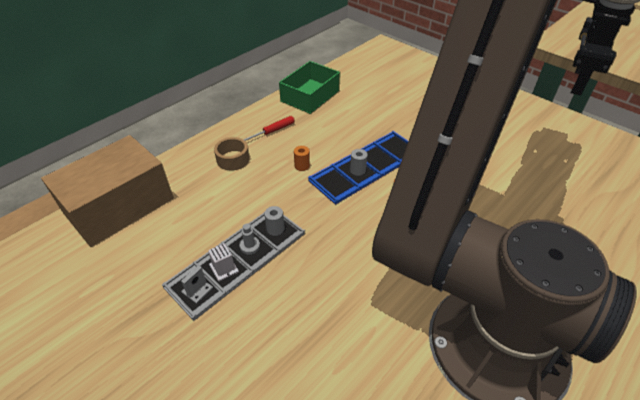

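The scene view shows the blue kit rack (corners about (122,240), (287,215), (298,247), (122,286)) with its grey roller at (228,228), the second bay from the robot's left. The supply rack is at (337,197)–(482,190). From the robot's left it holds bracket (453,170), cover (427,178), shaft (399,187) and roller (367,194).
Lookalikes: the orange rollers at (212,194) and (296,265) are not wanted. The grey roller at (367,194) is the spare, to be left where it is.

```bash
python3 - <<'E'
import cv2,numpy as np
s=cv2.imread("pics/scene0.png")
a=cv2.resize(s[145:235,330:490],(800,450),interpolation=cv2.INTER_CUBIC)
cv2.imwrite("pics/c1.png",a)
d=cv2.imread("pics/side0.png")
cv2.imwrite("pics/c2.png",cv2.resize(d[200:325,155:315],(768,600),interpolation=cv2.INTER_CUBIC))
cv2.imwrite("pics/c3.png",cv2.resize(s[205:295,110:310],(800,360),interpolation=cv2.INTER_CUBIC))
E
```

```text
(no output)
```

View pics/c1.png

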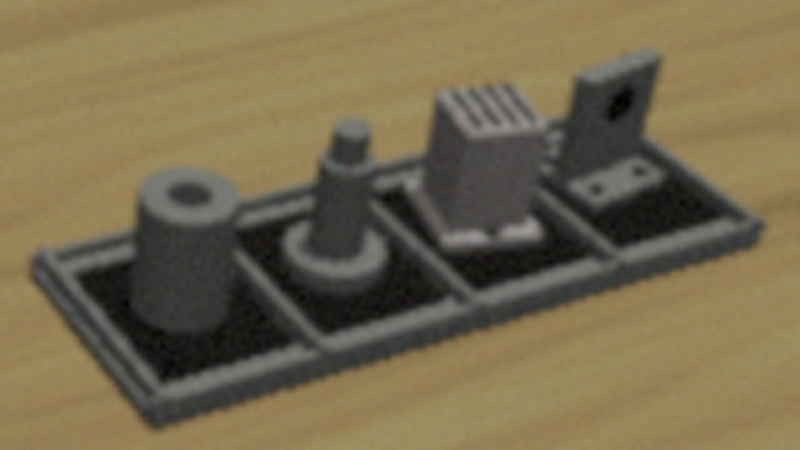

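View pics/c3.png

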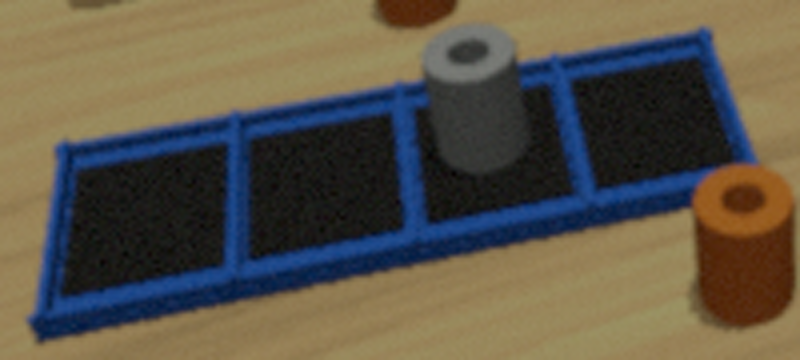

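The crops confirm the choice: in c1 from the right, bracket, cover and shaft, then the grey spare. In c3, kit bays +112.5, -37.5 and -112.5 are empty, with the roller at +37.5. Now I'll fit the poses.

```bash
cat > h.py <<'E'
import numpy as np,cv2
from cell import *
from scipy.optimize import least_squares
def proj(c,X):
    p=np.atleast_2d(X)@np.array(c["R"]).T+c["t"]; return np.c_[c["fx"]*p[:,0]/p[:,2]+c["cx"],c["fy"]*p[:,1]/p[:,2]+c["cy"]]
def back(c,uv,z):
    d=np.c_[(np.atleast_2d(uv)-[c["cx"],c["cy"]])/[c["fx"],c["fy"]],np.ones(len(np.atleast_2d(uv)))]@np.array(c["R"])
    o=-np.array(c["R"]).T@c["t"]; return o+d*((z-o[2])/d[:,2])[:,None]
def place(p,L):
    L=np.atleast_2d(L);cs,s=np.cos(p[2]),np.sin(p[2]); return np.c_[p[0]+cs*L[:,0]-s*L[:,1],p[1]+s*L[:,0]+cs*L[:,1],L[:,2]]
def rack(c,L,uv,x0):
    r=least_squares(lambda p:(proj(c,place(p,L))-uv).ravel(),x0,loss="soft_l1",x_scale=[100,100,1]); return r.x,np.abs(proj(c,place(r.x,L))-uv).max(1)
E
python3 - <<'E'
from h import *
c=read_camera("scene")
S=(np.array([[40,255],[152,408],[762,225],[322,347],[470,300],[612,260]])+.5)/5-.5+[330,145]
SL=[[-55,-155,14],[55,-155,14],[55,155,14],[55,-75,14],[55,0,14],[55,75,14]]
K=(np.array([[63,150],[705,35],[40,320],[237,118],[400,90],[557,62],[237,272],[415,235],[588,195]])+.5)/4-.5+[110,205]
KL=[[-55,-155,14],[-55,155,14],[55,-155,14],[-55,-75,14],[-55,0,14],[-55,75,14],[55,-75,14],[55,0,14],[55,75,14]]
for n,L,uv in(("sup",SL,S),("kit",KL,K)):
    g=back(c,uv,14).mean(0); p,e=rack(c,L,uv,[g[0],g[1],0]); print(n,p.round(3),e.round(1))
    print(place(p,[[0,y,0] for y in(112.5,37.5,-37.5,-112.5)])[:,:2].round(1))
for n,uv,z in(("spare",(187,195),67),("shaft",(351,128),81),("cover",(490,112),69),("br",(580,75),71),("br",(655,55),71)):
    print(n,back(c,(np.array(uv)+.5)/5-.5+[330,145],z).round(1))
print("placed",back(c,(np.array([468,52])+.5)/4-.5+[110,205],67).round(1))
w=read_camera("wrist");s=state(); R=np.array(w["R"]);print(R,w["t"],(-R.T@w["t"]), s["eef_pos"],w["fx"])
E
```

```text
sup [5.06283e+02 2.14848e+02 2.00000e-03] [2.9 0.9 1.4 0.8 1.  1. ]
[[506.  327.3]
 [506.2 252.3]
 [506.4 177.3]
 [506.5 102.3]]
kit [ 4.96419e+02 -2.13442e+02 -1.28000e-01] [1.9 2.4 2.4 1.6 2.  2.  1.5 1.3 2.3]
[[ 510.8 -101.9]
 [ 501.2 -176.2]
 [ 491.6 -250.6]
 [ 482.  -325. ]]
spare [[507.7 102.9  67. ]]
shaft [[510.1 177.6  81. ]]
cover [[508.  251.5  69. ]]
br [[501.4 304.4  71. ]]
br [[501.  346.5  71. ]]
placed [[ 499.8 -179.6   67. ]]
[[ 2.90339166e-01 -9.56923716e-01 -4.14142947e-04]
 [-9.26503187e-01 -2.81217511e-01  2.50017111e-01]
 [-2.39363767e-01 -7.22060546e-02 -9.68241330e-01]] [-624.90580013  -27.7872034   390.02114332] [ 249.04662618 -577.63954032  384.32306644] [ 180.97715631 -598.06103264  175.23428497] 304.2638114802453
```

Request:
{"method": "drive_tool", "body": {"targets": [{"jaw": 1, "travel": [0.17, -0.15, -0.06], "twist": 0}, {"jaw": 1, "travel": [0.17, -0.15, -0.06], "twist": 0}, {"jaw": 1, "travel": [0.17, -0.15, -0.06], "twist": 0}, {"jaw": 1, "travel": [0.17, -0.15, -0.06], "twist": 0}, {"jaw": 1, "travel": [0.17, -0.15, -0.06], "twist": 0}, {"jaw": 1, "travel": [0.17, -0.15, -0.06], "twist": 0}, {"jaw": 1, "travel": [0.17, -0.15, -0.06], "twist": 0}]}}

```text
t: 0.78
eef_pos: [302.3, -402.2, 237.3]
tcp_rot: [3.14, -0.001, 0.297]
ft_force: [0.2, -0.9, -0.2]
opening: 1.002
grip_force: 0.0
```

Request:
{"method": "drive_tool", "body": {"targets": [{"jaw": 1, "travel": [0.17, -0.15, 0], "twist": 0}, {"jaw": 1, "travel": [0.17, -0.15, 0], "twist": 0}, {"jaw": 1, "travel": [0.17, -0.15, 0], "twist": 0}, {"jaw": 1, "travel": [0.17, -0.15, 0], "twist": 0}, {"jaw": 1, "travel": [0.17, -0.15, 0], "twist": 0}, {"jaw": 1, "travel": [0.17, -0.15, 0], "twist": 0}, {"jaw": 1, "travel": [0.17, -0.15, 0], "twist": 0}, {"jaw": 1, "travel": [0.17, -0.15, 0], "twist": 0}]}}

```text
t: 1.45
eef_pos: [419.8, -212.4, 235.3]
tcp_rot: [3.142, 0.0, 0.296]
ft_force: [0.3, -0.5, 0.7]
opening: 1.002
grip_force: 0.0
```

```bash
python3 - <<'E'
from h import *
w=read_camera("wrist");s=state();print(s["eef_pos"],s["tcp_rot"])
import pickle;pickle.dump(w,open("wk.pkl","wb"))
cv2.imwrite("pics/wk.png",w["frame"][:,:,::-1])
p=[496.4,-213.4,-.128]
print(proj(w,place(p,[[a,b,14] for a in(-55,55) for b in(-155,-75,0,75,155)])).round(0))
E
```

```text
[ 419.45883919 -213.06028899  235.3389361 ] [3.14153731e+00 3.76470673e-04 2.94493198e-01]
[[416. 198.]
 [367. 176.]
 [319. 154.]
 [270. 132.]
 [215. 107.]
 [454. 128.]
 [403. 103.]
 [353.  79.]
 [302.  53.]
 [244.  25.]]
```

View pics/wk.png

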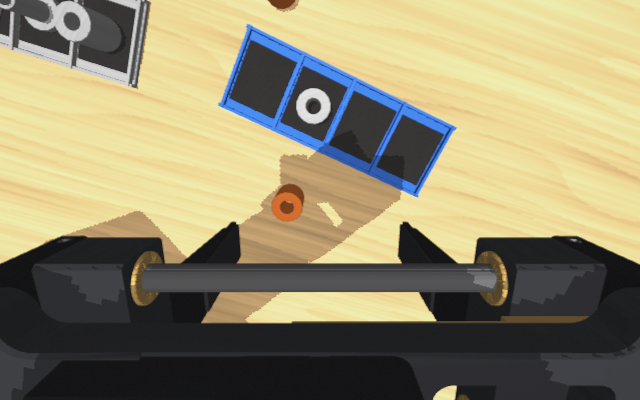

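The wrist view agrees with the fit to 2–5 px: kit corners (248,26), (455,127), (418,196), (220,104), with the roller at (313,105). I'll refine the kit pose from the blue outline.

```bash
cat >> h.py <<'E'
def outline(c,mask,p0):
    "rack pose from its filled silhouette"
    n,l,st,_=cv2.connectedComponentsWithStats(mask.astype(np.uint8)); m=l==1+np.argmax(st[1:,4])
    h=cv2.convexHull(np.argwhere(m)[:,::-1].astype(np.int32)); t=np.zeros(m.shape,np.uint8); cv2.fillConvexPoly(t,h,255)
    B=[[a,b,z] for a in(-55,55) for b in(-155,155) for z in(0,14)]
    def cost(p):
        q=cv2.convexHull(proj(c,place([p[0],p[1],p[2]/100],B)).astype(np.float32)); r=np.zeros(m.shape,np.uint8)
        cv2.fillConvexPoly(r,np.round(q*16).astype(np.int32),255,cv2.LINE_AA,4); return np.abs(r.astype(float)-t).sum()/255
    from scipy.optimize import minimize
    r=minimize(cost,[p0[0],p0[1],p0[2]*100],method="Nelder-Mead",options=dict(initial_simplex=[[p0[0]+a,p0[1]+b,p0[2]*100+d] for a,b,d in((0,0,0),(8,0,0),(0,8,0),(0,0,4))]))
    return np.array([r.x[0],r.x[1],r.x[2]/100]),r.fun,t.sum()/255
E
python3 - <<'E'
from h import *
import pickle
w=pickle.load(open("wk.pkl","rb")); f=w["frame"].astype(int)
p,e,a=outline(w,(f[...,2]>f[...,0]+50)&(f[...,2]>70),[496.4,-213.4,-.128]);print("wrist",p.round(3),e,a)
print(place(p,[[0,y,0] for y in(112.5,37.5,-37.5,-112.5)])[:,:2].round(1))
print("placed",back(w,(313,106),67).round(1))
E
```

```text
wrist [ 4.99061e+02 -2.15803e+02 -1.35000e-01] 229.1529411764706 19225.0
[[ 514.2 -104.3]
 [ 504.1 -178.6]
 [ 494.  -253. ]
 [ 484.  -327.3]]
placed [[ 500.2 -180.7   67. ]]
```

Request:
{"method": "drive_tool", "body": {"targets": [{"jaw": 1, "travel": [0.17, -0.28, 0], "twist": -0.98}, {"jaw": 1, "travel": [0.17, -0.28, 0], "twist": -0.98}, {"jaw": 1, "travel": [0.17, -0.28, 0], "twist": -0.98}, {"jaw": 1, "travel": [0.17, -0.28, 0], "twist": -0.98}, {"jaw": 1, "travel": [0.17, -0.28, 0], "twist": -0.98}, {"jaw": 1, "travel": [0.17, -0.28, 0], "twist": -0.98}, {"jaw": 1, "travel": [0.17, -0.28, 0], "twist": -0.98}, {"jaw": 1, "travel": [0.17, -0.28, 0], "twist": -0.98}]}}

```text
t: 2.17
eef_pos: [501.8, 105.5, 235.5]
tcp_rot: [3.141, 0.0, 1.279]
ft_force: [0.7, -0.3, 0.0]
opening: 1.0
grip_force: 0.0
```

Request:
{"method": "drive_tool", "body": {"targets": [{"jaw": 1, "travel": [0.04, 0, 0], "twist": -0.296}, {"jaw": 1, "travel": [0.04, 0, 0], "twist": -0.296}, {"jaw": 1, "travel": [0.04, 0, 0], "twist": -0.296}, {"jaw": 1, "travel": [0.04, 0, 0], "twist": -0.296}, {"jaw": 1, "travel": [0.04, 0, 0], "twist": -0.296}]}}

```text
t: 2.58
eef_pos: [513.2, 141.6, 235.3]
tcp_rot: [-3.141, 0.0, 1.566]
ft_force: [0.4, 0.2, -0.3]
opening: 1.001
grip_force: 0.0
```

```bash
python3 - <<'E'
from h import *
w=read_camera("wrist");s=state();print(s["eef_pos"],s["tcp_rot"],s["joints"].round(2))
import pickle;pickle.dump(w,open("ws.pkl","wb"))
cv2.imwrite("pics/ws.png",w["frame"][:,:,::-1])
print(proj(w,place([506.3,214.8,.002],[[a,b,14] for a in(-55,55) for b in(-155,-75,0,75,155)])).round(0))
E
```

```text
[513.20530488 141.58623887 235.36516765] [-3.14140602e+00  2.10541152e-04  1.56590308e+00] [ 0.15  0.3   1.7  -0.    1.14  0.15]
[[277. 224.]
 [275. 171.]
 [273. 117.]
 [270.  58.]
 [267. -12.]
 [351. 224.]
 [352. 171.]
 [353. 117.]
 [354.  57.]
 [356. -13.]]
```

View pics/ws.png

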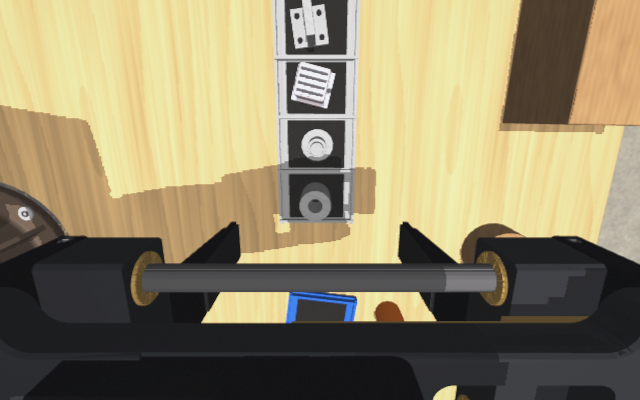

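The wrist view over the supply rack matches the fitted corners to about 4 px. Bracket (310,25) and cover (313,85) are turned a little in their bays. The shaft is at (317,145) and the spare at (316,205). Next I'll take a closer look at the bracket and cover.

Request:
{"method": "drive_tool", "body": {"targets": [{"jaw": 1, "travel": [0.075, 0, 0.06], "twist": 0}, {"jaw": 1, "travel": [0.075, 0, 0.06], "twist": 0}, {"jaw": 1, "travel": [0.075, 0, 0.06], "twist": 0}, {"jaw": 1, "travel": [0.075, 0, 0.06], "twist": 0}]}}

```text
t: 2.97
eef_pos: [512.2, 218.5, 173.5]
tcp_rot: [-3.138, 0.001, 1.57]
ft_force: [0.6, -0.2, 0.3]
opening: 1.001
grip_force: 0.0
```

```bash
python3 - <<'E'
from h import *
w=read_camera("wrist");s=state();print(s["eef_pos"],s["tcp_rot"])
import pickle;pickle.dump(w,open("ws2.pkl","wb"))
print(proj(w,[[506,325,71],[508,252,69],[508,178,81]]).round(0))
cv2.imwrite("pics/ws2.png",cv2.resize(w["frame"][0:215,250:400,::-1],None,fx=2.79,fy=2.79,interpolation=cv2.INTER_CUBIC))
E
```

```text
[512.83785898 217.58842012 174.95319219] [-3.14000987e+00  7.42676274e-04  1.56964296e+00]
[[312.  80.]
 [314. 156.]
 [314. 228.]]
```

View pics/ws2.png

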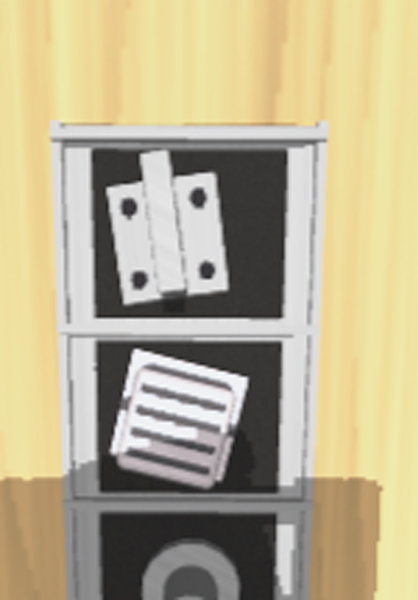

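Close crop: bracket foot corners (107,188), (215,172), (229,292), (125,305), with the plate running (155,152) to (172,296), so it is yawed about 7°. The cover hood corners are around (140,365), (236,392), (213,485), (113,455), yawed about 15° the other way.

```bash
python3 - <<'E'
from h import *
import pickle
w=pickle.load(open("ws2.pkl","rb"))
g=lambda uv,z:back(w,(np.array(uv)+.5)/2.79-.5+[250,0],z)[:,:2]
def rep(n,P,z):
    P=g(P,z);print(n,P.mean(0).round(1),[(np.linalg.norm(P[i]-P[(i+1)%4]).round(1),np.arctan2(*(P[i]-P[(i+1)%4])[::-1]).round(3)) for i in range(4)])
rep("foot",[(107,188),(215,172),(229,292),(125,305)],17)
rep("plate",[(141,153),(168,150),(187,295),(158,298)],71)
rep("hood",[(138,364),(238,393),(213,486),(113,456)],69)
G=g([(147,387),(224,407),(133,450),(208,470)],69);print([np.arctan2(*(G[i+1]-G[i])[::-1]) for i in(0,2)],G.mean(0))
p,e=rack(w,[[-55,155,14],[55,155,14],[-55,75,14],[55,75,14],[-55,0,14],[55,0,14]],(np.array([(51,125),(327,125),(60,328),(319,328),(66,497),(312,497)])+.5)/2.79-.5+[250,0],[506,215,0])
print(p,e, state()["eef_pos"])
E
```

```text
foot [502.9 325. ] [(np.float64(43.6), np.float64(-3.006)), (np.float64(46.2), np.float64(1.702)), (np.float64(43.3), np.float64(0.119)), (np.float64(45.4), np.float64(-1.432))]
plate [502.7 324.5] [(np.float64(9.2), np.float64(-3.041)), (np.float64(47.3), np.float64(1.705)), (np.float64(10.3), np.float64(0.098)), (np.float64(47.3), np.float64(-1.46))]
hood [506.4 255.7] [(np.float64(37.7), np.float64(2.864)), (np.float64(35.4), np.float64(1.317)), (np.float64(38.8), np.float64(-0.294)), (np.float64(34.7), np.float64(-1.858))]
[np.float64(-0.2510137181501536), np.float64(-0.2620611586940733)] [507.32013707 254.48911915]
[ 5.10905568e+02  2.15355916e+02 -1.10674730e-03] [1.88003166 1.88578953 0.65515932 0.41071009 2.44993215 2.57973265] [512.83785898 217.58842012 174.95319219]
```

Request:
{"method": "drive_tool", "body": {"targets": [{"jaw": 1, "travel": [0.107, -0.01, 0], "twist": -0.133}, {"jaw": 1, "travel": [0.107, -0.01, 0], "twist": -0.133}, {"jaw": 1, "travel": [0.107, -0.01, 0], "twist": -0.133}, {"jaw": 1, "travel": [0.107, -0.01, 0.07], "twist": -0.133}, {"jaw": 1, "travel": [0.107, -0.01, 0.07], "twist": -0.133}, {"jaw": 1, "travel": [0.107, -0.01, 0.07], "twist": -0.133}, {"jaw": 1, "travel": [0.107, -0.01, 0.07], "twist": -0.133}]}}

```text
t: 3.6
eef_pos: [503.7, 323.6, 106.2]
tcp_rot: [-3.141, 0.001, 1.701]
ft_force: [-0.2, -0.5, 1.0]
opening: 0.998
grip_force: 0.0
```

```bash
python3 - <<'E'
from h import *
s=state();print(s["eef_pos"],s["tcp_rot"])
w=read_camera("wrist");print(proj(w,[[502.8,324.8,71],s["eef_pos"]]))
cv2.imwrite("pics/b1.png",w["frame"][120:330,180:460,::-1])
E
```

```text
[503.70208791 323.64568106 106.19281145] [-3.14075836e+00  5.61692792e-04  1.70115224e+00]
[[316.74152553 204.2587543 ]
 [317.38867244 219.15694972]]
```

View pics/b1.png

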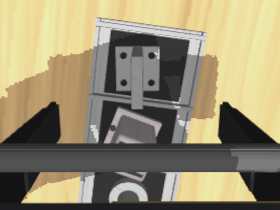

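The plate is upright in the image and centred between the fingers: (318,165)–(318,228) against an expected column of 317. I'll descend, grip and lift.

Request:
{"method": "drive_tool", "body": {"targets": [{"jaw": 1, "travel": [0, 0, 0.035], "twist": 0}, {"jaw": 1, "travel": [0, 0, 0.07], "twist": 0}, {"jaw": 1, "travel": [0, 0, 0.07], "twist": 0}, {"jaw": 0, "travel": [0, 0, 0.07], "twist": 0}, {"jaw": 0, "travel": [0, 0, 0.07], "twist": 0}, {"jaw": 0, "travel": [0, 0, 0.07], "twist": 0}, {"jaw": 0, "travel": [0, 0, 0.07], "twist": 0}, {"jaw": 0, "travel": [0, 0, 0.07], "twist": 0}]}}

```text
t: 4.32
eef_pos: [503.7, 325.1, 37.0]
tcp_rot: [3.139, -0.001, 1.703]
ft_force: [1.6, 0.1, -0.2]
opening: 0.707
grip_force: 0.0
```

Request:
{"method": "drive_tool", "body": {"targets": [{"jaw": 0, "travel": [0, 0, 0], "twist": 0}, {"jaw": 0, "travel": [0, 0, 0], "twist": 0}, {"jaw": 0, "travel": [0, 0, 0], "twist": 0}, {"jaw": 0, "travel": [0, 0, 0], "twist": 0}]}}

```text
t: 4.65
eef_pos: [503.1, 324.9, 35.5]
tcp_rot: [-3.142, 0.0, 1.703]
ft_force: [-0.2, -1.2, -0.1]
opening: 0.423
grip_force: 0.0
```

Request:
{"method": "drive_tool", "body": {"targets": [{"jaw": 0, "travel": [0, 0, 0], "twist": 0}, {"jaw": 0, "travel": [0, 0, 0], "twist": 0}, {"jaw": 0, "travel": [0, 0, 0], "twist": 0}, {"jaw": 0, "travel": [0, 0, 0], "twist": 0}, {"jaw": 0, "travel": [0, 0, 0], "twist": 0}, {"jaw": 0, "travel": [0, 0, 0], "twist": 0}, {"jaw": 0, "travel": [0, 0, 0], "twist": 0}]}}

```text
t: 5.23
eef_pos: [503.1, 324.8, 35.5]
tcp_rot: [3.142, 0.0, 1.703]
ft_force: [-0.1, -0.5, 0.2]
opening: 0.004
grip_force: 0.0
```

Request:
{"method": "drive_tool", "body": {"targets": [{"jaw": 0, "travel": [0, 0, -0.02], "twist": 0}, {"jaw": 0, "travel": [0, 0, -0.05], "twist": 0}, {"jaw": 0, "travel": [0, 0, -0.08], "twist": 0}, {"jaw": 0, "travel": [0, 0, -0.11], "twist": 0}, {"jaw": 0, "travel": [0, 0, -0.11], "twist": 0}, {"jaw": 0, "travel": [0, 0, -0.11], "twist": 0}]}}

```text
t: 5.73
eef_pos: [503.6, 325.2, 147.0]
tcp_rot: [3.139, -0.001, 1.703]
ft_force: [-0.7, -0.0, -1.3]
opening: 0.006
grip_force: 0.0
```

```bash
python3 - <<'E'
from h import *
s=state();print(s["eef_pos"],s["tcp_rot"],s["opening"],s["grip_force"])
E
```

```text
[503.63532373 325.17543334 146.98259741] [ 3.13855943e+00 -9.23795768e-04  1.70289784e+00] 0.006443395367967964 0.0
```

The fingers shut on nothing, so I need to look.

```bash
python3 - <<'E'
from h import *
w=read_camera("wrist");a=w["frame"][60:360,120:520]
c=read_camera("side");b=cv2.resize(c["frame"][150:325,155:388],(400,300),interpolation=cv2.INTER_CUBIC)
print(proj(w,[state()["eef_pos"]]),proj(c,[state()["eef_pos"]]))
cv2.imwrite("pics/b2.png",np.hstack([a,b])[:,:,::-1])
E
```

```text
[[315.94376794 218.68337629]] [[182.17516684 250.14768886]]
```

View pics/b2.png

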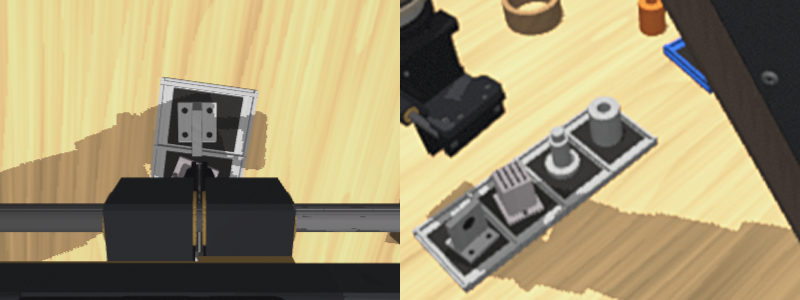

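```bash
python3 - <<'E'
from h import *
w=read_camera("wrist");c=read_camera("side");d=read_camera("scene");e=state()["eef_pos"]
P=[e,e+[0,0,78],[503,325,71],[503,325,17],[507,254,69],[508,178,81],[507,103,67]]
for k,n in((w,"w"),(c,"side"),(d,"scene")): print(n,proj(k,P).round(0).tolist())
a=cv2.resize(c["frame"][170:320,140:260],(480,600),interpolation=cv2.INTER_CUBIC)
b=cv2.resize(d["frame"][50:200,400:475],(300,600),interpolation=cv2.INTER_CUBIC)
cv2.imwrite("pics/b3.png",np.hstack([a,b])[:,:,::-1])
E
```

```text
w [[317.0, 219.0], [316.0, 271.0], [318.0, 194.0], [318.0, 183.0], [313.0, 261.0], [304.0, 332.0], [296.0, 379.0]]
side [[182.0, 250.0], [172.0, 223.0], [190.0, 273.0], [196.0, 288.0], [218.0, 252.0], [246.0, 227.0], [273.0, 213.0]]
scene [[461.0, 128.0], [469.0, 92.0], [454.0, 158.0], [449.0, 178.0], [428.0, 167.0], [399.0, 170.0], [367.0, 183.0]]
```

View pics/b3.png

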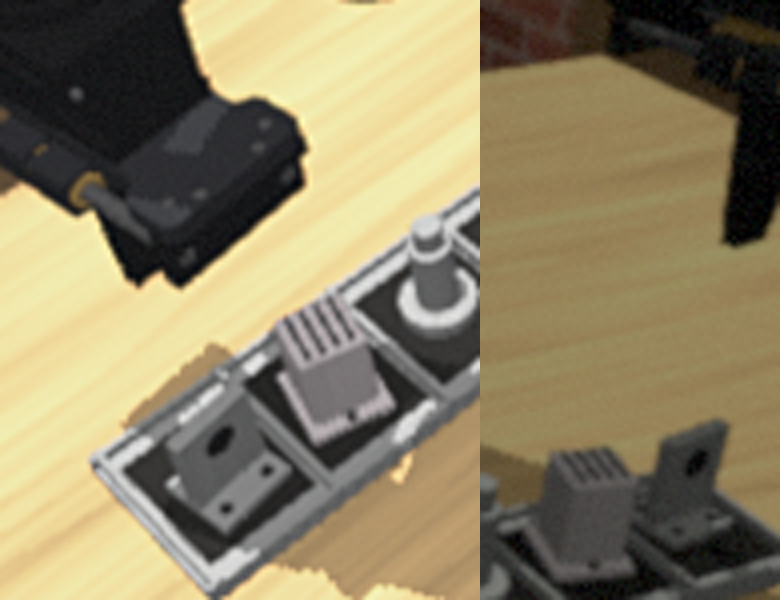

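The part projections agree in all three cameras, but the visible fingertips do not lie at the reported TCP: side (179,240) against (182,250), scene (466,111) against (461,128). I'll triangulate the tip.

```bash
python3 - <<'E'
from h import *
cs=[read_camera(n) for n in("side","scene","wrist")];uv=[(179,240),(466,111),(317,226)]
e=state()["eef_pos"]
for S in([0,1],[0,1,2]):
    r=least_squares(lambda X:np.concatenate([(proj(cs[i],[X])[0]-uv[i]) for i in S]),e);print(S,r.x.round(1),r.fun.round(1))
print(e,state()["joints"],state()["tcp_rot"])
E
```

```text
[0, 1] [499.8 326.9 179.5] [-1.4 -0.2 -1.6  0.2]
[0, 1, 2] [501.6 330.3 176.9] [-3.3  1.3 -0.   1.4 -0.7  1.1]
[502.89983039 324.74752418 144.73477751] [ 4.63120752e-01  4.85974851e-01  1.66036447e+00 -1.03927518e-04
  9.96541394e-01  3.31207643e-01] [-3.14040295e+00  5.01304800e-04  1.70276624e+00]
```

The real fingertips are about 33 mm above the reported TCP, while x and y agree. That explains the miss: at a reported 36 mm the tips only reached the plate's top. From here I'll use tip z = reported + 33. I'll reopen and descend to a reported 7.

Request:
{"method": "drive_tool", "body": {"targets": [{"jaw": 0.6, "travel": [0, 0, 0], "twist": 0}, {"jaw": 0.6, "travel": [0, 0, 0], "twist": 0}, {"jaw": 0.6, "travel": [0, 0, 0], "twist": 0}, {"jaw": 0.6, "travel": [0, 0, 0], "twist": 0}, {"jaw": 0.6, "travel": [0, 0, 0.02], "twist": 0}, {"jaw": 0.6, "travel": [0, 0, 0.04], "twist": 0}, {"jaw": 0.6, "travel": [0, 0, 0.06], "twist": 0}, {"jaw": 0.6, "travel": [0, 0, 0.07], "twist": 0}]}}

```text
t: 6.8
eef_pos: [502.3, 324.5, 73.5]
tcp_rot: [-3.14, 0.001, 1.703]
ft_force: [0.1, 0.7, -0.6]
opening: 0.511
grip_force: 0.0
```

Request:
{"method": "drive_tool", "body": {"targets": [{"jaw": 0.6, "travel": [0, 0, 0.03], "twist": 0}, {"jaw": 0.6, "travel": [0, 0, 0.045], "twist": 0}, {"jaw": 0.6, "travel": [0, 0, 0.058], "twist": 0}, {"jaw": 0.6, "travel": [0, 0, 0.068], "twist": 0}, {"jaw": 0.3, "travel": [0, 0, 0.068], "twist": 0}, {"jaw": 0, "travel": [0, 0, 0.068], "twist": 0}, {"jaw": 0, "travel": [0, 0, 0.068], "twist": 0}, {"jaw": 0, "travel": [0, 0, 0.068], "twist": 0}]}}

```text
t: 7.47
eef_pos: [503.6, 325.1, 8.5]
tcp_rot: [3.14, -0.0, 1.703]
ft_force: [0.2, 0.1, 0.3]
opening: 0.377
grip_force: 0.0
```

Request:
{"method": "drive_tool", "body": {"targets": [{"jaw": 0, "travel": [0, 0, 0], "twist": 0}, {"jaw": 0, "travel": [0, 0, 0], "twist": 0}, {"jaw": 0, "travel": [0, 0, 0], "twist": 0}, {"jaw": 0, "travel": [0, 0, 0], "twist": 0}, {"jaw": 0, "travel": [0, 0, 0], "twist": 0}, {"jaw": 0, "travel": [0, 0, 0], "twist": 0}]}}

```text
t: 7.97
eef_pos: [503.0, 324.8, 7.4]
tcp_rot: [-3.141, 0.0, 1.703]
ft_force: [0.3, 1.2, -1.9]
opening: 0.104
grip_force: 30.0
```

Gripped: opening 0.104 at 30 N. Lifting, then carrying it across.

Request:
{"method": "drive_tool", "body": {"targets": [{"jaw": 0, "travel": [0, 0, -0.015], "twist": 0}, {"jaw": 0, "travel": [0, 0, -0.04], "twist": 0}, {"jaw": 0, "travel": [0, 0, -0.07], "twist": 0}, {"jaw": 0, "travel": [0, 0, -0.1], "twist": 0}, {"jaw": 0, "travel": [0, 0, -0.12], "twist": 0}, {"jaw": 0, "travel": [0, 0, -0.12], "twist": 0}]}}

```text
t: 8.47
eef_pos: [504.7, 325.7, 131.6]
tcp_rot: [3.135, -0.002, 1.703]
ft_force: [0.2, 0.2, -0.7]
opening: 0.106
grip_force: 30.0
```

Request:
{"method": "drive_tool", "body": {"targets": [{"jaw": 0, "travel": [-0.02, -0.003, 0], "twist": 0}, {"jaw": 0, "travel": [-0.055, -0.009, 0], "twist": 0}, {"jaw": 0, "travel": [-0.095, -0.015, 0], "twist": 0}, {"jaw": 0, "travel": [-0.135, -0.022, 0], "twist": 0}, {"jaw": 0, "travel": [-0.175, -0.028, 0], "twist": 0}, {"jaw": 0, "travel": [-0.215, -0.035, 0], "twist": 0}, {"jaw": 0, "travel": [-0.255, -0.041, 0], "twist": 0}, {"jaw": 0, "travel": [-0.295, -0.048, 0], "twist": 0}]}}

```text
t: 9.13
eef_pos: [493.6, 24.3, 126.6]
tcp_rot: [-3.141, -0.0, 1.703]
ft_force: [1.3, -0.5, -1.0]
opening: 0.1
grip_force: 30.0
```

Request:
{"method": "drive_tool", "body": {"targets": [{"jaw": 0, "travel": [-0.04, -0.007, 0], "twist": 0}, {"jaw": 0, "travel": [-0.08, -0.013, 0], "twist": 0}, {"jaw": 0, "travel": [-0.12, -0.02, 0], "twist": 0}, {"jaw": 0, "travel": [-0.16, -0.026, 0], "twist": 0}, {"jaw": 0, "travel": [-0.2, -0.033, 0], "twist": 0}, {"jaw": 0, "travel": [-0.24, -0.039, 0], "twist": 0}, {"jaw": 0, "travel": [-0.28, -0.045, 0], "twist": 0}, {"jaw": 0, "travel": [-0.31, -0.05, 0], "twist": 0}]}}

```text
t: 9.8
eef_pos: [484.8, -290.7, 126.4]
tcp_rot: [-3.141, -0.0, 1.702]
ft_force: [1.0, 0.1, -2.1]
opening: 0.104
grip_force: 30.0
```

```bash
cat >> h.py <<'E'
def goto(x,y,yaw):
    s=state();e=s["eef_pos"];a=s["tcp_rot"][2];d=np.array([x,y])-e[:2]
    print("at",e.round(1),a.round(3),"open",round(s["opening"],3),"travel",(np.array([np.cos(a)*d[0]+np.sin(a)*d[1],np.sin(a)*d[0]-np.cos(a)*d[1]])/1000).round(4),"twist",round(a-yaw,3))
E
python3 -c "
from h import *
goto(484,-327.3,1.436)"
```

```text
at [ 484.8 -290.7  126.4] 1.702 open 0.104 travel [-0.0362 -0.0056] twist 0.266
```

Request:
{"method": "drive_tool", "body": {"targets": [{"jaw": 0, "travel": [-0.036, -0.006, 0], "twist": 0.266}, {"jaw": 0, "travel": [-0.036, -0.006, 0], "twist": 0.266}, {"jaw": 0, "travel": [-0.036, -0.006, 0], "twist": 0.266}, {"jaw": 0, "travel": [-0.036, -0.006, 0.02], "twist": 0.266}, {"jaw": 0, "travel": [-0.036, -0.006, 0.05], "twist": 0.266}, {"jaw": 0, "travel": [-0.036, -0.006, 0.06], "twist": 0.266}, {"jaw": 0, "travel": [-0.036, -0.006, 0.06], "twist": 0.266}, {"jaw": 0, "travel": [-0.036, -0.006, 0.06], "twist": 0.266}]}}

```text
t: 10.47
eef_pos: [484.4, -323.6, 67.5]
tcp_rot: [-3.141, -0.001, 1.439]
ft_force: [-0.5, -0.8, -1.7]
opening: 0.106
grip_force: 30.0
```

```bash
python3 - <<'E'
from h import *
goto(484,-327.3,1.436)
w=read_camera("wrist");e=state()["eef_pos"]
# bracket: underside is 3.6mm above where tips... reported z 7.4 <-> underside 11
b=e[2]-7.4+11; p=[499.1,-215.8,-.135]
print("underside",b,proj(w,[[e[0],e[1],b+60]]).round(0),proj(w,place(p,[[55,-155,14],[-55,-155,14],[-55,-75,14],[55,-75,14]])).round(0).tolist())
cv2.imwrite("pics/k1.png",cv2.resize(w["frame"][100:300,170:470,::-1],(600,400),interpolation=cv2.INTER_CUBIC))
E
```

```text
at [ 484.4 -323.6   67.5] 1.439 open 0.106 travel [-0.0037  0.0001] twist 0.003
underside 71.91297345577112 [[318. 260.]] [[377.0, 249.0], [259.0, 248.0], [254.0, 162.0], [381.0, 163.0]]
```

View pics/k1.png

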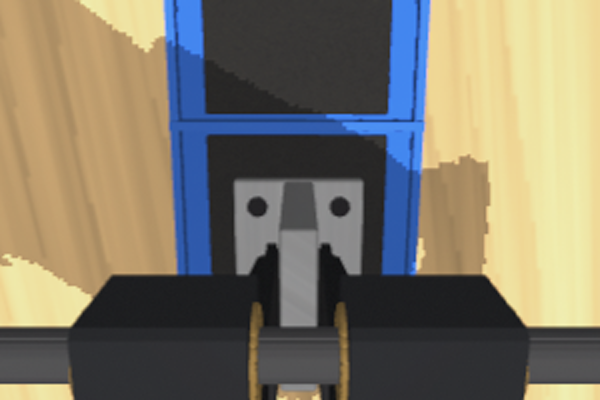

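The bracket hangs square over the end bay, its centre column about 319 against 318 for the bay. The fence row (162) matches the fit. Lowering.

Request:
{"method": "drive_tool", "body": {"targets": [{"jaw": 0, "travel": [-0.004, 0, 0.02], "twist": 0}, {"jaw": 0, "travel": [-0.004, 0, 0.04], "twist": 0}, {"jaw": 0, "travel": [-0.004, 0, 0.05], "twist": 0}, {"jaw": 0, "travel": [-0.004, 0, 0.055], "twist": 0}, {"jaw": 0, "travel": [-0.004, 0, 0.059], "twist": 0}, {"jaw": 0, "travel": [-0.004, 0, 0.059], "twist": 0}, {"jaw": 0, "travel": [-0.004, 0, 0.059], "twist": 0}]}}

```text
t: 11.1
eef_pos: [484.2, -328.4, 9.3]
tcp_rot: [3.141, 0.001, 1.437]
ft_force: [0.4, -1.0, -1.4]
opening: 0.106
grip_force: 30.0
```

```bash
python3 -c "
from h import *
goto(484,-327.3,1.436);print(state()['ft_force'])"
```

```text
at [ 484.2 -328.4    9.3] 1.437 open 0.106 travel [ 0.0011 -0.0004] twist 0.001
[ 0.425731   -0.98296165 -1.3931701 ]
```

Request:
{"method": "drive_tool", "body": {"targets": [{"jaw": 0, "travel": [0.001, 0, 0.0015], "twist": 0}, {"jaw": 0, "travel": [0.001, 0, 0.0015], "twist": 0}, {"jaw": 0.4, "travel": [0.001, 0, 0.0015], "twist": 0}, {"jaw": 0.4, "travel": [0.001, 0, 0.0015], "twist": 0}, {"jaw": 0.4, "travel": [0.001, 0, 0.0015], "twist": 0}, {"jaw": 0.4, "travel": [0.001, 0, 0.0015], "twist": 0}, {"jaw": 0.4, "travel": [0.001, 0, 0.0015], "twist": 0}]}}

```text
t: 11.68
eef_pos: [484.0, -327.3, 7.2]
tcp_rot: [3.141, 0.0, 1.437]
ft_force: [-1.0, 0.1, -0.1]
opening: 0.377
grip_force: 0.0
```

Request:
{"method": "drive_tool", "body": {"targets": [{"jaw": 0.4, "travel": [0, 0, -0.02], "twist": 0}, {"jaw": 0.4, "travel": [0, 0, -0.05], "twist": 0}, {"jaw": 0.8, "travel": [0, 0, -0.08], "twist": 0}, {"jaw": 0.8, "travel": [0, 0, -0.11], "twist": 0}, {"jaw": 0.8, "travel": [0, 0, -0.12], "twist": 0}, {"jaw": 0.8, "travel": [0, 0, -0.12], "twist": 0}]}}

```text
t: 12.18
eef_pos: [484.9, -328.0, 129.6]
tcp_rot: [3.138, 0.003, 1.437]
ft_force: [-0.3, -0.3, -0.5]
opening: 0.62
grip_force: 0.0
```

```bash
python3 -c "
from h import *
goto(507,254.5,1.571-.26)"
```

```text
at [ 484.9 -328.   129.6] 1.437 open 0.62 travel [ 0.5802 -0.0558] twist 0.126
```

Request:
{"method": "drive_tool", "body": {"targets": [{"jaw": 0.8, "travel": [0.04, -0.004, 0], "twist": 0}, {"jaw": 0.8, "travel": [0.08, -0.008, 0], "twist": 0}, {"jaw": 0.8, "travel": [0.12, -0.012, 0], "twist": 0}, {"jaw": 0.8, "travel": [0.16, -0.016, 0], "twist": 0}, {"jaw": 0.8, "travel": [0.2, -0.02, 0], "twist": 0}, {"jaw": 0.8, "travel": [0.24, -0.024, 0], "twist": 0}, {"jaw": 0.8, "travel": [0.28, -0.028, 0], "twist": 0}, {"jaw": 0.8, "travel": [0.32, -0.03, 0], "twist": 0}]}}

```text
t: 12.85
eef_pos: [495.7, -4.1, 125.5]
tcp_rot: [-3.139, 0.0, 1.436]
ft_force: [2.0, -0.1, -0.3]
opening: 0.798
grip_force: 0.0
```

Request:
{"method": "drive_tool", "body": {"targets": [{"jaw": 0.8, "travel": [0.04, -0.004, 0], "twist": 0.126}, {"jaw": 0.8, "travel": [0.08, -0.008, 0], "twist": 0.126}, {"jaw": 0.8, "travel": [0.12, -0.012, 0], "twist": 0.126}, {"jaw": 0.8, "travel": [0.16, -0.016, 0], "twist": 0.126}, {"jaw": 0.8, "travel": [0.2, -0.02, 0], "twist": 0.126}, {"jaw": 0.8, "travel": [0.24, -0.024, 0], "twist": 0.126}, {"jaw": 0.8, "travel": [0.26, -0.026, 0], "twist": 0.126}, {"jaw": 0.8, "travel": [0.26, -0.026, 0], "twist": 0.126}]}}

```text
t: 13.52
eef_pos: [505.0, 258.6, 125.0]
tcp_rot: [-3.14, 0.001, 1.314]
ft_force: [-0.2, -0.7, -0.9]
opening: 0.804
grip_force: 0.0
```

```bash
python3 - <<'E'
from h import *
goto(507,254.5,1.571-.26)
w=read_camera("wrist");e=state()["eef_pos"]
print(proj(w,place([507,254.5,-.26],[[a,b,69] for a,b in((-19,-19),(-19,19),(19,19),(19,-19))])).round(0).tolist(),proj(w,[[510,177.6,81]]).round(0))
cv2.imwrite("pics/g2.png",cv2.resize(w["frame"][110:320,170:470,::-1],(600,420),interpolation=cv2.INTER_CUBIC))
E
```

```text
at [505.  258.6 125. ] 1.314 open 0.804 travel [-0.0034  0.0029] twist 0.003
[[300.0, 223.0], [300.0, 183.0], [343.0, 183.0], [342.0, 223.0]] [[345. 283.]]
```

View pics/g2.png

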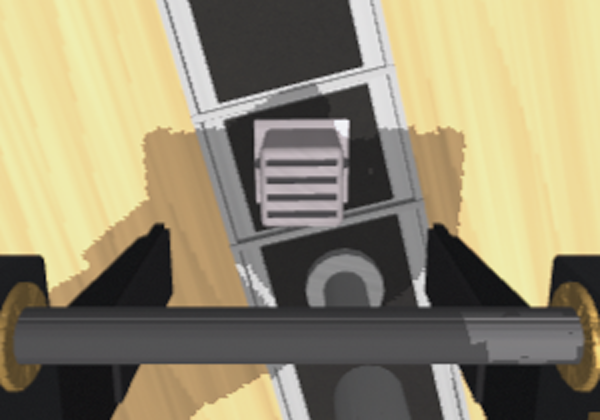

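The hood top spans image (300–343, 184–222), right on the prediction and square to the fingers. Descending and gripping.

Request:
{"method": "drive_tool", "body": {"targets": [{"jaw": 0.8, "travel": [-0.003, 0.003, 0.035], "twist": 0.003}, {"jaw": 0.8, "travel": [-0.003, 0.003, 0.07], "twist": 0.003}, {"jaw": 0.8, "travel": [-0.003, 0.003, 0.1], "twist": 0.003}, {"jaw": 0.8, "travel": [-0.003, 0.003, 0.115], "twist": 0.003}, {"jaw": 0.8, "travel": [-0.003, 0.003, 0.121], "twist": 0.003}, {"jaw": 0.4, "travel": [-0.003, 0.003, 0.121], "twist": 0.003}, {"jaw": 0, "travel": [-0.003, 0.003, 0.121], "twist": 0.003}, {"jaw": 0, "travel": [-0.003, 0.003, 0.121], "twist": 0.003}]}}

```text
t: 14.23
eef_pos: [508.7, 251.2, 7.0]
tcp_rot: [3.14, -0.001, 1.307]
ft_force: [-0.6, -0.6, 0.3]
opening: 0.645
grip_force: 0.0
```

Request:
{"method": "drive_tool", "body": {"targets": [{"jaw": 0, "travel": [0, 0, 0], "twist": 0}, {"jaw": 0, "travel": [0, 0, 0], "twist": 0}, {"jaw": 0, "travel": [0, 0, 0], "twist": 0}, {"jaw": 0, "travel": [0, 0, 0], "twist": 0}, {"jaw": 0, "travel": [0, 0, 0], "twist": 0}, {"jaw": 0, "travel": [0, 0, 0], "twist": 0}]}}

```text
t: 14.73
eef_pos: [508.1, 251.5, 6.6]
tcp_rot: [3.141, -0.0, 1.308]
ft_force: [-2.5, -0.4, 6.8]
opening: 0.4
grip_force: 30.0
```

Request:
{"method": "drive_tool", "body": {"targets": [{"jaw": 0, "travel": [0, 0, -0.015], "twist": 0}, {"jaw": 0, "travel": [0, 0, -0.04], "twist": 0}, {"jaw": 0, "travel": [0, 0, -0.07], "twist": 0}, {"jaw": 0, "travel": [0, 0, -0.1], "twist": 0}, {"jaw": 0, "travel": [0, 0, -0.12], "twist": 0}, {"jaw": 0, "travel": [0, 0, -0.12], "twist": 0}, {"jaw": 0, "travel": [0, 0, -0.12], "twist": 0}]}}

```text
t: 15.32
eef_pos: [508.3, 251.5, 126.6]
tcp_rot: [3.14, -0.001, 1.308]
ft_force: [0.8, -0.7, -1.9]
opening: 0.397
grip_force: 30.0
```

```bash
python3 -c "
from h import *
goto(493.6,-256,1.436)"
```

```text
at [508.3 251.5 126.6] 1.308 open 0.397 travel [-0.4938  0.1177] twist -0.128
```

Request:
{"method": "drive_tool", "body": {"targets": [{"jaw": 0, "travel": [-0.02, 0.005, 0], "twist": 0}, {"jaw": 0, "travel": [-0.055, 0.013, 0], "twist": 0}, {"jaw": 0, "travel": [-0.09, 0.021, 0], "twist": 0}, {"jaw": 0, "travel": [-0.128, 0.03, 0], "twist": 0}, {"jaw": 0, "travel": [-0.166, 0.04, 0], "twist": 0}, {"jaw": 0, "travel": [-0.204, 0.049, 0], "twist": 0}, {"jaw": 0, "travel": [-0.242, 0.058, 0], "twist": 0}, {"jaw": 0, "travel": [-0.28, 0.067, 0], "twist": 0}]}}

```text
t: 15.98
eef_pos: [498.8, -38.0, 124.4]
tcp_rot: [-3.139, 0.0, 1.308]
ft_force: [0.6, 0.1, -2.2]
opening: 0.399
grip_force: 30.0
```

Request:
{"method": "drive_tool", "body": {"targets": [{"jaw": 0, "travel": [-0.038, 0.009, 0], "twist": -0.128}, {"jaw": 0, "travel": [-0.076, 0.018, 0], "twist": -0.128}, {"jaw": 0, "travel": [-0.114, 0.027, 0], "twist": -0.128}, {"jaw": 0, "travel": [-0.152, 0.036, 0], "twist": -0.128}, {"jaw": 0, "travel": [-0.18, 0.043, 0], "twist": -0.128}, {"jaw": 0, "travel": [-0.205, 0.049, 0], "twist": -0.128}, {"jaw": 0, "travel": [-0.213, 0.05, 0], "twist": -0.128}, {"jaw": 0, "travel": [-0.213, 0.05, 0], "twist": -0.128}]}}

```text
t: 16.65
eef_pos: [492.0, -256.4, 124.3]
tcp_rot: [-3.139, -0.001, 1.433]
ft_force: [1.2, 1.0, -1.6]
opening: 0.397
grip_force: 30.0
```

```bash
python3 -c "
from h import *
goto(493.6,-256,1.436)"
```

```text
at [ 492.  -256.4  124.3] 1.433 open 0.397 travel [0.0006 0.0016] twist -0.003
```

Request:
{"method": "drive_tool", "body": {"targets": [{"jaw": 0, "travel": [0, 0.001, 0.03], "twist": 0}, {"jaw": 0, "travel": [0, 0.001, 0.06], "twist": 0}, {"jaw": 0, "travel": [0, 0.001, 0.08], "twist": 0}, {"jaw": 0, "travel": [0, 0.001, 0.1], "twist": 0}, {"jaw": 0, "travel": [0, 0.001, 0.11], "twist": 0}, {"jaw": 0, "travel": [0, 0.001, 0.114], "twist": 0}, {"jaw": 0, "travel": [0, 0.001, 0.114], "twist": 0}, {"jaw": 0, "travel": [0, 0.001, 0.114], "twist": 0}]}}

```text
t: 17.32
eef_pos: [494.2, -254.9, 12.6]
tcp_rot: [3.141, 0.0, 1.436]
ft_force: [0.3, -0.1, -0.9]
opening: 0.4
grip_force: 30.0
```

```bash
python3 - <<'E'
from h import *
goto(493.6,-256,1.436);print(state()["ft_force"])
w=read_camera("wrist")
cv2.imwrite("pics/k2.png",cv2.resize(w["frame"][110:320,170:470,::-1],(600,420),interpolation=cv2.INTER_CUBIC))
E
```

```text
at [ 494.2 -254.9   12.6] 1.436 open 0.4 travel [-0.0011 -0.0005] twist 0.0
[ 0.25342376 -0.06590103 -0.89125531]
```

View pics/k2.png

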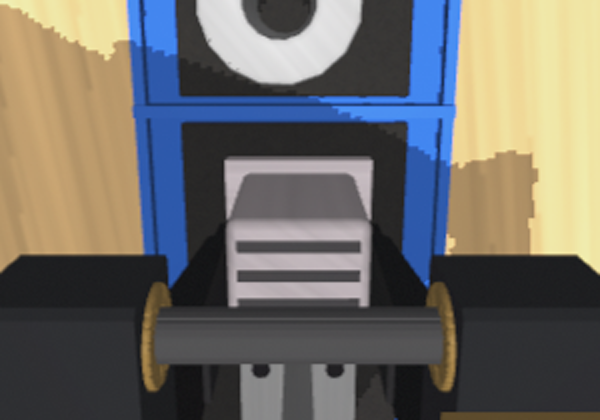

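The cover is centred over bay -37.5: the flange spans columns 225–373 on a pad spanning 182–408, with a gap to the fence-side pad edge of about 12 mm against 10 expected. Lowering the last 6 mm and releasing.

Request:
{"method": "drive_tool", "body": {"targets": [{"jaw": 0, "travel": [0, 0, 0.003], "twist": 0}, {"jaw": 0, "travel": [0, 0, 0.006], "twist": 0}, {"jaw": 0, "travel": [0, 0, 0.006], "twist": 0}, {"jaw": 0.4, "travel": [0, 0, 0.006], "twist": 0}, {"jaw": 0.7, "travel": [0, 0, 0.006], "twist": 0}, {"jaw": 0.7, "travel": [0, 0, 0.006], "twist": 0}, {"jaw": 0.7, "travel": [0, 0, 0.006], "twist": 0}, {"jaw": 0.7, "travel": [0, 0, 0.006], "twist": 0}]}}

```text
t: 18.03
eef_pos: [493.8, -255.2, 6.0]
tcp_rot: [-3.142, 0.0, 1.436]
ft_force: [0.6, -0.5, -0.1]
opening: 0.622
grip_force: 0.0
```

Request:
{"method": "drive_tool", "body": {"targets": [{"jaw": 0.7, "travel": [0, 0, -0.02], "twist": 0}, {"jaw": 0.7, "travel": [0, 0, -0.05], "twist": 0}, {"jaw": 0.7, "travel": [0, 0, -0.08], "twist": 0}, {"jaw": 0.7, "travel": [0, 0, -0.11], "twist": 0}, {"jaw": 0.7, "travel": [0, 0, -0.12], "twist": 0}, {"jaw": 0.7, "travel": [0, 0, -0.12], "twist": 0}]}}

```text
t: 18.53
eef_pos: [494.8, -255.8, 128.4]
tcp_rot: [3.138, 0.002, 1.436]
ft_force: [0.3, -0.5, -0.6]
opening: 0.7
grip_force: 0.0
```

```bash
python3 - <<'E'
from h import *
# shaft, from the close supply view ws (TCP y 142): ring centre seen at (317,145) is foot; top step
import pickle
w=pickle.load(open("ws.pkl","rb"));print("foot",back(w,(317,144),21).round(1),"top expected px",proj(w,[[508,177.6,81],[508,177.6,21]]))
goto(508,177.6,1.571)
E
```

```text
foot [[511.8 178.5  21. ]] top expected px [[313.50302118 148.86202692]
 [314.27306477 144.70860864]]
at [ 494.8 -255.8  128.4] 1.436 open 0.7 travel [ 0.4312 -0.0453] twist -0.135
```

Request:
{"method": "drive_tool", "body": {"targets": [{"jaw": 0.7, "travel": [0.04, -0.004, 0], "twist": 0}, {"jaw": 0.7, "travel": [0.08, -0.008, 0], "twist": 0}, {"jaw": 0.7, "travel": [0.12, -0.012, 0], "twist": 0}, {"jaw": 0.7, "travel": [0.16, -0.016, 0], "twist": 0}, {"jaw": 0.7, "travel": [0.2, -0.02, 0], "twist": 0}, {"jaw": 0.7, "travel": [0.24, -0.024, 0], "twist": 0}, {"jaw": 0.7, "travel": [0.28, -0.028, 0], "twist": 0}, {"jaw": 0.7, "travel": [0.32, -0.032, 0], "twist": 0}]}}

```text
t: 19.2
eef_pos: [504.2, 68.1, 124.4]
tcp_rot: [-3.139, 0.0, 1.436]
ft_force: [0.8, -0.2, -0.2]
opening: 0.697
grip_force: 0.0
```

Request:
{"method": "drive_tool", "body": {"targets": [{"jaw": 0.7, "travel": [0.04, -0.004, 0], "twist": -0.135}, {"jaw": 0.7, "travel": [0.08, -0.008, 0], "twist": -0.135}, {"jaw": 0.7, "travel": [0.105, -0.011, 0], "twist": -0.135}, {"jaw": 0.7, "travel": [0.112, -0.012, 0], "twist": -0.135}, {"jaw": 0.7, "travel": [0.112, -0.012, 0], "twist": -0.135}]}}

```text
t: 19.62
eef_pos: [507.6, 180.1, 124.4]
tcp_rot: [-3.139, 0.001, 1.573]
ft_force: [0.2, -0.5, 0.0]
opening: 0.7
grip_force: 0.0
```

```bash
python3 - <<'E'
from h import *
goto(510,178,1.571)
w=read_camera("wrist")
print(proj(w,[[510,178,81],[510,178,21]]).round(0).tolist())
cv2.imwrite("pics/g3.png",cv2.resize(w["frame"][110:320,170:470,::-1],(600,420),interpolation=cv2.INTER_CUBIC))
E
```

```text
at [507.6 180.1 124.4] 1.573 open 0.7 travel [-0.0021  0.0024] twist 0.002
[[321.0, 206.0], [320.0, 190.0]]
```

View pics/g3.png

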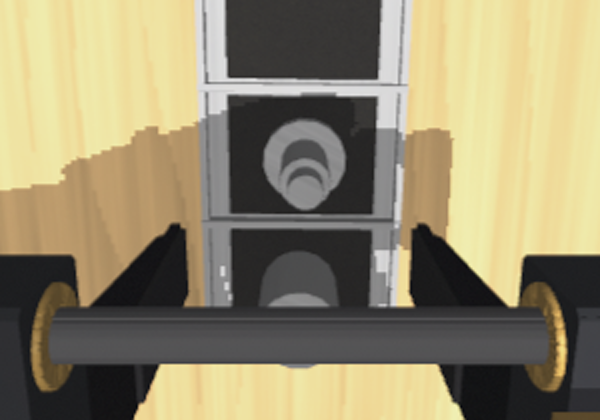

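The shaft top is at image (322,205) and its foot at (322,190), against predictions of (321,206) and (320,190). That puts it at x ≈ 512, so I shift +4 mm along tool y. Descending and gripping.

Request:
{"method": "drive_tool", "body": {"targets": [{"jaw": 0.7, "travel": [-0.001, 0.004, 0.035], "twist": 0}, {"jaw": 0.7, "travel": [-0.001, 0.004, 0.07], "twist": 0}, {"jaw": 0.7, "travel": [-0.001, 0.004, 0.1], "twist": 0}, {"jaw": 0.7, "travel": [-0.001, 0.004, 0.118], "twist": 0}, {"jaw": 0.7, "travel": [-0.001, 0.004, 0.125], "twist": 0}, {"jaw": 0.4, "travel": [-0.001, 0.004, 0.125], "twist": 0}, {"jaw": 0, "travel": [-0.001, 0.004, 0.125], "twist": 0}, {"jaw": 0, "travel": [-0.001, 0.004, 0.125], "twist": 0}]}}

```text
t: 20.33
eef_pos: [513.2, 177.4, 2.2]
tcp_rot: [3.14, -0.0, 1.57]
ft_force: [-0.1, 0.3, 0.5]
opening: 0.544
grip_force: 0.0
```

Request:
{"method": "drive_tool", "body": {"targets": [{"jaw": 0, "travel": [0, 0, 0], "twist": 0}, {"jaw": 0, "travel": [0, 0, 0], "twist": 0}, {"jaw": 0, "travel": [0, 0, 0], "twist": 0}, {"jaw": 0, "travel": [0, 0, 0], "twist": 0}, {"jaw": 0, "travel": [0, 0, 0], "twist": 0}, {"jaw": 0, "travel": [0, 0, 0], "twist": 0}, {"jaw": 0, "travel": [0, 0, 0], "twist": 0}]}}

```text
t: 20.92
eef_pos: [512.2, 177.8, 1.4]
tcp_rot: [-3.141, 0.0, 1.571]
ft_force: [-2.9, -0.0, 6.7]
opening: 0.239
grip_force: 30.0
```

Request:
{"method": "drive_tool", "body": {"targets": [{"jaw": 0, "travel": [0, 0, -0.01], "twist": 0}, {"jaw": 0, "travel": [0, 0, -0.03], "twist": 0}, {"jaw": 0, "travel": [0, 0, -0.06], "twist": 0}, {"jaw": 0, "travel": [0, 0, -0.09], "twist": 0}, {"jaw": 0, "travel": [0, 0, -0.115], "twist": 0}, {"jaw": 0, "travel": [0, 0, -0.12], "twist": 0}, {"jaw": 0, "travel": [0, 0, -0.12], "twist": 0}, {"jaw": 0, "travel": [0, 0, -0.12], "twist": 0}]}}

```text
t: 21.58
eef_pos: [512.0, 177.7, 120.4]
tcp_rot: [-3.141, 0.0, 1.571]
ft_force: [-0.0, 0.5, -3.4]
opening: 0.237
grip_force: 30.0
```

```bash
python3 - <<'E'
from h import *
goto(514.2,-104.3,1.436)
w=read_camera("wrist");e=state()["eef_pos"];print(proj(w,[e+[0,0,81-1.4]]).round(0))
cv2.imwrite("pics/g4.png",cv2.resize(w["frame"][110:320,170:470,::-1],(600,420),interpolation=cv2.INTER_CUBIC))
E
```

```text
at [512.  177.7 120.4] 1.571 open 0.237 travel [-0.282   0.0022] twist 0.135
[[316. 273.]]
```

View pics/g4.png

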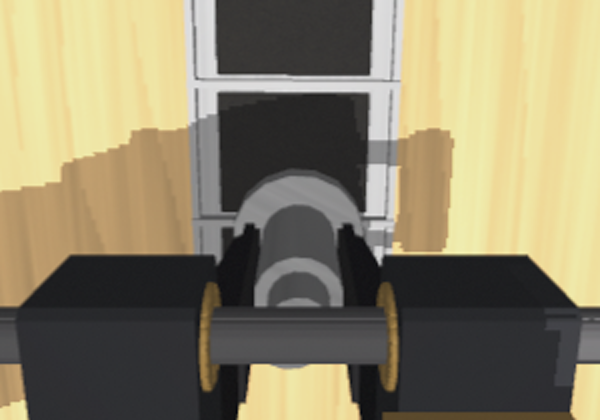

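The shaft is held upright, clear of its pad. Carrying it to the leftmost kit bay.

Request:
{"method": "drive_tool", "body": {"targets": [{"jaw": 0, "travel": [-0.02, 0, 0], "twist": 0}, {"jaw": 0, "travel": [-0.05, 0, 0], "twist": 0}, {"jaw": 0, "travel": [-0.085, 0, 0], "twist": 0.03}, {"jaw": 0, "travel": [-0.12, 0.001, 0], "twist": 0.06}, {"jaw": 0, "travel": [-0.155, 0.001, 0], "twist": 0.09}, {"jaw": 0, "travel": [-0.19, 0.002, 0], "twist": 0.12}, {"jaw": 0, "travel": [-0.22, 0.002, 0], "twist": 0.135}, {"jaw": 0, "travel": [-0.245, 0.002, 0], "twist": 0.135}]}}

```text
t: 22.3
eef_pos: [513.5, -69.2, 119.3]
tcp_rot: [-3.139, -0.0, 1.434]
ft_force: [0.4, -0.1, -2.3]
opening: 0.24
grip_force: 30.0
```

```bash
python3 -c "
from h import *
goto(514.2,-104.3,1.436)"
```

```text
at [513.5 -69.2 119.3] 1.434 open 0.24 travel [-0.0347  0.0054] twist -0.002
```

Request:
{"method": "drive_tool", "body": {"targets": [{"jaw": 0, "travel": [-0.02, 0.003, 0], "twist": 0}, {"jaw": 0, "travel": [-0.034, 0.005, 0.02], "twist": 0}, {"jaw": 0, "travel": [-0.034, 0.005, 0.05], "twist": 0}, {"jaw": 0, "travel": [-0.034, 0.005, 0.08], "twist": 0}, {"jaw": 0, "travel": [-0.034, 0.005, 0.1], "twist": 0}, {"jaw": 0, "travel": [-0.034, 0.005, 0.11], "twist": 0}, {"jaw": 0, "travel": [-0.034, 0.005, 0.113], "twist": 0}, {"jaw": 0, "travel": [-0.034, 0.005, 0.113], "twist": 0}]}}

```text
t: 22.97
eef_pos: [514.4, -101.4, 7.1]
tcp_rot: [-3.14, -0.0, 1.436]
ft_force: [-0.3, 0.3, -1.9]
opening: 0.236
grip_force: 30.0
```

```bash
python3 - <<'E'
from h import *
goto(514.2,-104.3,1.436)
w=read_camera("wrist")
cv2.imwrite("pics/k3.png",cv2.resize(w["frame"][110:320,170:470,::-1],(600,420),interpolation=cv2.INTER_CUBIC))
d=read_camera("scene");cv2.imwrite("pics/k3s.png",cv2.resize(d["frame"][190:300,110:310,::-1],(800,440),interpolation=cv2.INTER_CUBIC))
E
```

```text
at [ 514.4 -101.4    7.1] 1.436 open 0.236 travel [-0.0029  0.0002] twist -0.0
```

View pics/k3.png

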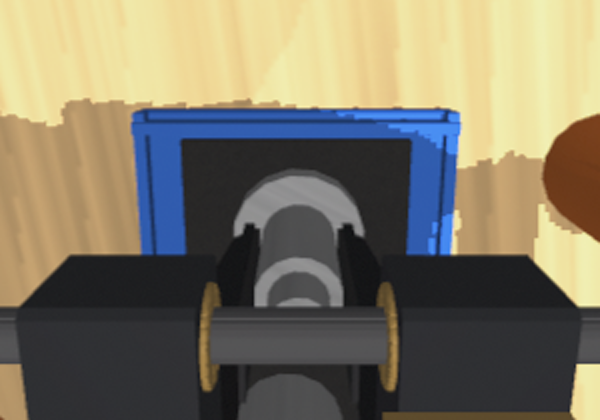

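The shaft is centred over the leftmost bay: the flange-to-pad-edge gap is about 11 mm, as expected, and the sides are symmetric to within 2 mm. Lowering the last 6 mm and releasing.

Request:
{"method": "drive_tool", "body": {"targets": [{"jaw": 0, "travel": [-0.001, 0, 0.003], "twist": 0}, {"jaw": 0, "travel": [-0.001, 0, 0.006], "twist": 0}, {"jaw": 0, "travel": [-0.001, 0, 0.006], "twist": 0}, {"jaw": 0.3, "travel": [-0.001, 0, 0.006], "twist": 0}, {"jaw": 0.5, "travel": [-0.001, 0, 0.006], "twist": 0}, {"jaw": 0.5, "travel": [-0.001, 0, 0.006], "twist": 0}, {"jaw": 0.5, "travel": [-0.001, 0, 0.006], "twist": 0}, {"jaw": 0.5, "travel": [-0.001, 0, 0.006], "twist": 0}]}}

```text
t: 23.73
eef_pos: [514.8, -102.6, 2.2]
tcp_rot: [3.141, 0.0, 1.436]
ft_force: [0.5, -0.2, -0.4]
opening: 0.486
grip_force: 0.0
```

Request:
{"method": "drive_tool", "body": {"targets": [{"jaw": 0.5, "travel": [0, 0, -0.02], "twist": 0}, {"jaw": 0.5, "travel": [0, 0, -0.05], "twist": 0}, {"jaw": 0.5, "travel": [0, 0, -0.08], "twist": 0}, {"jaw": 0.5, "travel": [0, 0, -0.11], "twist": 0}, {"jaw": 0.5, "travel": [0, 0, -0.15], "twist": 0}, {"jaw": 0.5, "travel": [0, 0, -0.17], "twist": 0}, {"jaw": 0.5, "travel": [0, 0, -0.17], "twist": 0}, {"jaw": 0.5, "travel": [0, 0, -0.17], "twist": 0}]}}

```text
t: 24.4
eef_pos: [514.9, -102.6, 172.9]
tcp_rot: [3.139, 0.001, 1.436]
ft_force: [0.5, 0.2, -0.7]
opening: 0.501
grip_force: 0.0
```

```bash
python3 - <<'E'
from h import *
goto(514.2,-104.3,1.436)
d=read_camera("scene");cv2.imwrite("pics/end.png",cv2.resize(d["frame"][180:300,110:310,::-1],(800,480),interpolation=cv2.INTER_CUBIC))
p=[499.1,-215.8,-.135]
P=place(p,[[0,112.5,81],[0,37.5,67],[0,-37.5,69],[0,-112.5,71],[0,112.5,11]])
print(((proj(d,P)-[110,180]+.5)*4-.5).round(0).tolist())
E
```

```text
at [ 514.9 -102.6  172.9] 1.436 open 0.501 travel [-0.0017 -0.0005] twist -0.0
[[638.0, 103.0], [473.0, 157.0], [295.0, 185.0], [107.0, 214.0], [649.0, 220.0]]
```

View pics/end.png

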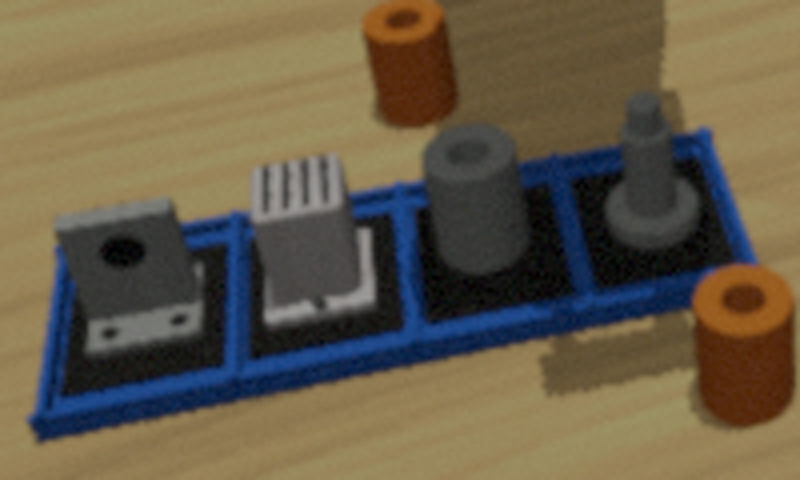

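The kit now holds, from the robot's left, shaft (645,100), roller, cover (298,188) and bracket (115,213). All stand upright and lie within about 4 mm of the predicted bay-centre pixels, and the roller has not moved. Handing in.

```bash
python3 -c "
from cell import *
print(job_done())"
```

```text
the job is handed in; nothing more can be done
None
```

The job is handed in (no verdict returned): in the last picture the bracket, cover and shaft stood upright near the centres of the rightmost, second-from-right and leftmost kit bays, and neither roller was touched.

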